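# Stop the shaker and point out the flask

## Task

Press the shaker's stop button, the larger of the two round buttons on its control ledge, fully down and let it come up again; leave the small start button alone. Then point down at the conical flask standing in the shaker's tray: hold the fingertips just above the middle of its cap, two to five centimetres clear and not touching it, for two seconds, and finish while still pointing there. Do not lift, carry or shift anything, and do not touch that flask at all.

Things in the scene. Friction and masses are not known exactly. Their poses are not given: they have to be found in the camera images.
- shaker: Fixed grey shaker, 290 mm square, on a white foam slab (330 mm, 20 thick). Origin: under the slab's centre; x from the control ledge to the tray. Ledge top 90 mm up; buttons at x -105, y +55 and -55 mm, stop on either side. Tray x -34 to 149, y -138 to 138 mm, floor 94 and rim 114 mm up; 6 cells at x 13.5, 101.5 and y -89, 0, 89 mm hold the flask and five bottles in any order.
- stop_top (a point): Centre of the top face of the stop button: the larger round cap, 36 mm across, in a low grey housing. It is pressed straight down.
- stop (a joint): Travel of the stop button in m: 0 up, 0.006 fully down; a spring of about 5 N at full travel brings it back. A press counts from 0.0045.
- start_top (a point): Centre of the top face of the start button: the small round cap, 18 mm across, of the same colour. Not to be pressed.
- start (a joint): Travel of the start button in m: 0 up, 0.006 fully down.
- flask_top (a point): Centre of the top face of the cap of the flask to point at; z up. The cap is blue, 36 mm across and 22 mm high; its top is 96 mm above the flask's base, about 190 mm above the bench and 9 mm below the tops of the bottles around it.
- flask: The flask to point at: the only conical one in the tray, loose. Clear glass cone 72 mm across at the foot, 28 mm at the neck, with a blue cap narrower than the bottles' caps. Origin: centre of its underside; z up.
- bottle1: Straight-sided clear glass bottle with a wide blue screw cap, 58 mm across, 105 mm high, standing loose in a cell of the tray. Origin: centre of its underside; z up. Leave it.
- bottle2: Straight-sided clear glass bottle with a wide blue screw cap, 58 mm across, 105 mm high, standing loose in a cell of the tray. Origin: centre of its underside; z up. Leave it.
- bottle3: Straight-sided clear glass bottle with a wide blue screw cap, 58 mm across, 105 mm high, standing loose in a cell of the tray. Origin: centre of its underside; z up. Leave it.
- bottle4: Straight-sided clear glass bottle with a wide blue screw cap, 58 mm across, 105 mm high, standing loose in a cell of the tray. Origin: centre of its underside; z up. Leave it.
- bottle5: Straight-sided clear glass bottle with a wide blue screw cap, 58 mm across, 105 mm high, standing loose in a cell of the tray. Origin: centre of its underside; z up. Leave it.
- spare_flask: A second flask just like the one in the tray, but standing loose on the bench beside the shaker; 72 mm across, 96 mm high. Origin: centre of its underside. Not the one to point at.
- beaker: Empty glass beaker standing loose on the bench, 68 mm across, 90 mm high. Origin: centre of its underside. Leave it.
- pot: White plastic pot with a lid, loose on the bench, 50 mm across, 60 mm high. Origin: centre of its underside. Leave it.
Mind the look-alikes: they are no part of the job. Leave any red look-alike of the bottle3 alone.

How it is judged (in metres and radians):
On the way, in this order (a step that is already met when the one before it is completed fails the run):
1. the stop button is pressed down (at least 4.5 mm of its 6 mm) (value of joint stop above 0.0045 m), for 0.05 s.
2. the stop button is up again and the tool point dwells over the cap of the conical flask in the tray, pointing down at it, for 1.5 s (value of joint stop below 0.002 m and horizontal distance between the grasp point and flask_top below 0.022 m and z of the grasp point in the frame of flask_top between 0.01 and 0.085 m and angle between the grasp point's own z axis and vertical above 2.1 rad), for 1.5 s.
At the end, for the whole second after the job is handed in: TCP within 22 mm sideways of the middle of the tray flask's cap and 10 to 85 mm above the cap's top, tool axis within 60 degrees of straight down. Both buttons up (under 2 mm). Every vessel upright (within 0.15 rad), at rest, within 12 mm of its start (all of step 2 and value of joint start below 0.002 m and distance of each of flask, bottle1, bottle2, bottle3, bottle4, bottle5, spare_flask, beaker, pot from where it was at the start of the episode below 0.012 m and angle between each of flask, bottle1, bottle2, bottle3, bottle4, bottle5, spare_flask, beaker, pot's own z axis and vertical below 0.15 rad and linear speed of each of flask, bottle1, bottle2, bottle3, bottle4, bottle5 below 0.02 m/s); the robot touches nothing.
It fails at once if the robot touches the flask to be pointed at (contact force between flask and the fingers above 0.2 N or contact force between flask and the arm above 0.2 N).
It fails at once if the start button is pressed (over 3 mm) (value of joint start above 0.003 m).
It fails at once if a vessel is lifted, carried or shifted by more than 12 mm, or tipped by more than 0.2 rad (distance of any of flask, bottle1, bottle2, bottle3, bottle4, bottle5, spare_flask, beaker, pot from where it was at the start of the episode above 0.012 m or angle between any of flask, bottle1, bottle2, bottle3, bottle4, bottle5, spare_flask, beaker, pot's own z axis and vertical above 0.2 rad).
It also fails if it takes over 35 s, if anything falls off the work surface, if the arm or the gripper's body presses on something with over 40 N, if the wrist force passes 120 N, or if a joint passes its speed limit or range.

## Robot

A 6-joint arm with a two-finger parallel gripper is mounted at the origin on the work surface. World frame = base frame: x ahead of the robot, y to its left, z up, the work surface at z = 0. Lengths are in mm, angles in degrees, forces in N, time in s.
With the tool pointing down it reaches from about 275 to 775 mm from the base axis. Payload 14.6 kg.
Tool frame: the origin (TCP) lies between the finger pads, 19 mm behind the fingertips; this is the grasp point; z points along the fingers, y is the line along which they close (so a half turn about z gives the same grasp; the last joint's range is limited). The gripper opens to 85 mm and grips with 20 to 120 N. Pads are 22 mm wide; open, the fingers measure 114 mm over their backs; the gripper's body (76 mm by 85 mm) begins 54 mm behind the grasp point. The pads swing forward as they close: fully open they stand 13 mm farther back than shut.
Start: joints at [54.528, 15.075, -2.767, 72.158, 0, 81.102], TCP at [234.864, 469.54, 249.978] pointing down, gripper open.
Joint ranges: [-151.79, 151.79], [-50.71, 97.33], [-67.44, 78.34], [-121.81, 120.89], [-77.56, 73.72], [-180, 180]. Speed limits (degrees/s): [108.29, 108.29, 147.25, 159.86, 180, 180].

## Interface

Orientations are given as a 3x3 rotation matrix whose columns are the frame's x, y, z axes.
In Python, from rig import env gives the robot as it stands.
- The arm moves only by the tool play_rows, never from a script. Its argument "rows" is a list of rows, each a list of 3 entries, a list of its own where there are three numbers: the opening, from 0 (shut) to 1 (fully open), then the shift along the tool's x, y, z in m, then the turn, a rotation vector about the tool's x, y, z in degrees. In form: [[gripper, [dx, dy, dz], [wx, wy, wz]], ...]. A call has 1 to 12 rows; each row is the pose to reach, as a shift and turn from the pose commanded when the call began, along the tool's axes at that moment; what a row does not reach only later rows make up. A row lasts 1/12 s, in which the tool goes at most 41.7 mm and 7.16 degrees, less where a joint would pass 70% of its speed; a pose out of reach is approached as far as the arm can. A call with a gripper value outside its range is refused whole. The fingers move at their own pace and stop on an object; the grip force is fixed at half the most. Time passes only in rows, so rows that repeat a pose let the fingers close. It gives the time, the measured TCP pose, the force, the opening and the grip force at its end, in the units of the state.
- env.sense(): the state, without advancing time (a new reading comes with each control period).
- env.snapshot(name): name is "side" or "top" or "wrist"; returns a dict with "img" (384x512x3 uint8, red, green, blue), "K" (3x3 intrinsics, pixels), "extrinsics" (4x4, takes a point from world to camera coordinates). Camera axes: x right, y down, z forward; pixel columns grow to the right and rows downward; lengths in mm; the calibration is good to about 2 mm. A picture is of the moment at which its call begins. There is no depth.
- env.sign_off(): hands the job in; it is judged then, once.
The state is a dict: "t": time; "joint_positions": joint angles; "joint_velocities": joint speeds; "joint_efforts": joint torques, N m; "position": TCP position; "orientation": TCP orientation; "wrist_force": force on the tool from outside, world axes, zero at the start; "wrist_torque": the same for the moment, N m; "opening": opening from 0.0 (shut) to 1.0 (fully open); "grip_force": force on a finger pad.
Only numpy, scipy, OpenCV 4.12 (cv2) and the standard library are available. Lean on these libraries where they do the work, as an engineer would, in place of code of your own. Each camera call takes 0.05 s, during which the arm holds its last target. There are 200 camera calls.

## Working session

There is one attempt and no reset: what is moved stays moved. The work goes in short steps, Python scripts to look and compute and a tool call to move; the robot and the scene stay as the last step left them, time stands still between calls to the robot, and variables do not carry over. Pictures are saved under pics/ and viewed, at most 10 in all, crops included, and the job is handed in when it is done.

Besides the shell and the picture viewer there is one more tool, called after "Request:" in YAML: its name, and indented under it one key for each argument. play_rows: Moves the arm, as the interface text tells. Its arguments: {"type":"object","properties":{"rows":{"type":"array","items":{"type":"array"}}},"required":["rows"]}

```bash
mkdir -p pics
python3 - <<'E'
from rig import env
import cv2,pickle
d={}
for n in("side","top","wrist"):
    s=env.snapshot(n);d[n]=s;cv2.imwrite(f"pics/{n}0.png",s["img"][:,:,::-1])
pickle.dump(d,open("s0.pkl","wb"))
s=env.sense();print(s["t"],s["position"],s["orientation"])
for n in d:print(n,d[n]["K"],d[n]["extrinsics"])
E
```

```text
0.15 [234.75634251 469.38558271 249.6301265 ] [[-8.94344955e-01  4.47377778e-01 -4.74017349e-04]
 [ 4.47378012e-01  8.94344715e-01 -6.67746195e-04]
 [ 1.25200102e-04 -8.09260380e-04 -9.99999665e-01]]
side [[371.52136619   0.         256.44163084]
 [  0.         371.52136619 188.27603343]
 [  0.           0.           1.        ]] [[ 7.20525530e-01 -6.93035838e-01 -2.33299778e-02 -4.04523730e+02]
 [-4.29742354e-01 -4.19878134e-01 -7.99389681e-01  3.54534039e+02]
 [ 5.44209950e-01  5.86006553e-01 -6.00359767e-01  1.03761085e+03]
 [ 0.00000000e+00  0.00000000e+00  0.00000000e+00  1.00000000e+00]]
top [[368.27315094   0.         257.59266063]
 [  0.         368.27315094 187.56295026]
 [  0.           0.           1.        ]] [[ 1.38427004e-02 -9.99902981e-01  1.55191043e-03 -1.60879331e+01]
 [-9.95439194e-01 -1.39273809e-02 -9.43760482e-02  5.80764733e+02]
 [ 9.43885060e-02 -2.38413112e-04 -9.95535410e-01  1.08688662e+03]
 [ 0.00000000e+00  0.00000000e+00  0.00000000e+00  1.00000000e+00]]
wrist [[295.45179316   0.         258.87532907]
 [  0.         295.45179316 188.47525039]
 [  0.           0.           1.        ]] [[ 4.48068309e-01  8.93998989e-01 -7.73279254e-04 -5.24740937e+02]
 [ 8.54879353e-01 -4.28208330e-01  2.92948661e-01 -3.76252768e+01]
 [ 2.61564682e-01 -1.31922071e-01 -9.56127860e-01  3.78622618e+02]
 [ 0.00000000e+00  0.00000000e+00  0.00000000e+00  1.00000000e+00]]
```

View pics/top0.png

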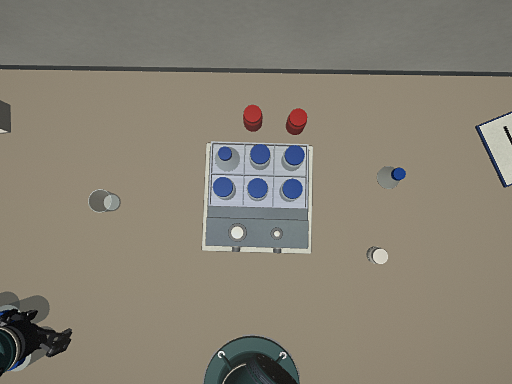

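View pics/side0.png

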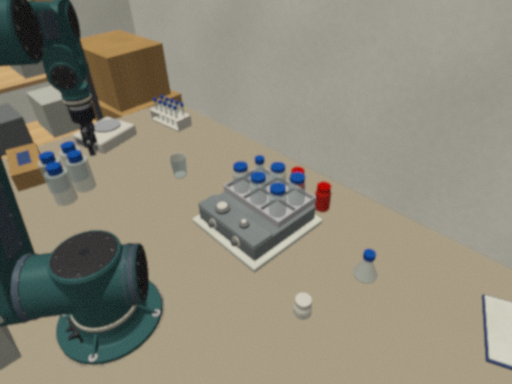

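The top view shows the stop button at about (237,232), the start button at (277,234), and the tray flask's smaller cap at (225,154) in the far-left cell. I'll refine these from an enlarged crop and then fit the shaker pose.

```bash
cat > h.py <<'E'
import numpy as np
def ray(s,u,v,z):
    K,E=s["K"],np.array(s["extrinsics"]);R,t=E[:3,:3],E[:3,3]
    d=R.T@np.linalg.solve(K,[u,v,1.]);c=-R.T@t
    return c+d*(z-c[2])/d[2]
def proj(s,p):
    E=np.array(s["extrinsics"]);q=s["K"]@(E[:3,:3]@p+E[:3,3]);return q[:2]/q[2]
E
python3 - <<'E'
import pickle,cv2,numpy as np
from h import *
d=pickle.load(open("s0.pkl","rb"));s=d["top"];im=s["img"]
hsv=cv2.cvtColor(im,cv2.COLOR_RGB2HSV)
def blobs(m,a0):
    n,l,st,c=cv2.connectedComponentsWithStats(m.astype(np.uint8))
    return [(c[i],st[i]) for i in range(1,n) if st[i][4]>=a0]
b=cv2.inRange(hsv,(105,150,60),(125,255,255))>0
for c,st in blobs(b,30):
    if 200<c[0]<320 and 130<c[1]<210:print("blue",c.round(1),st,ray(s,*c,190).round(1))
w=(hsv[...,2]>190)&(hsv[...,1]<60)
for c,st in blobs(w,15):
    if 200<c[0]<320 and 130<c[1]<260:print("white",c.round(1),st,ray(s,*c,100).round(1))
cv2.imwrite("pics/topc.png",cv2.resize(im[135:260,195:320,::-1],(600,600),interpolation=cv2.INTER_CUBIC))
v=d["side"]["img"][145:270,185:335,::-1]
cv2.imwrite("pics/sidec.png",cv2.resize(v,(720,600),interpolation=cv2.INTER_CUBIC))
E
```

```text
blue [259.9 153.5] [251 144  19  20 282] [654.8 -12.7 190. ]
blue [294.2 154.7] [285 145  19  20 289] [ 652.7 -102.2  190. ]
blue [224.7 152.2] [218 147  13  13  71] [656.8  79.1 190. ]
blue [222.9 186.2] [214 178  19  19 113] [567.7  81.8 190. ]
blue [257.3 187.6] [248 178  19  20 279] [565.3  -7.1 190. ]
blue [292.2 188.3] [283 179  19  20 294] [564.9 -97.4 190. ]
white [208.9 206.9] [202 142  30 109 450] [517.4 128.1 100. ]
white [228.5 142. ] [218 142  22   1  22] [703.8  77.1 100. ]
white [262. 143.] [252 143  21   1  21] [702.3 -18.8 100. ]
white [228.2 159.3] [212 145  32  29 298] [653.8  76.9 100. ]
white [305.2 203.1] [281 144  32 109 470] [ 532.  -142.7  100. ]
white [248.  150.7] [245 146   8  11  29] [679.3  20.9 100. ]
white [298.4 167. ] [277 147  29  28 126] [ 634.5 -123.2  100. ]
white [246.6 160.8] [245 159   5   5  18] [650.1  24.5 100. ]
white [280.  166.9] [275 159  12  12  35] [633.9 -70.9 100. ]
white [210.  171.5] [210 164   1  16  16] [618.  127.8 100. ]
white [249.5 167.9] [245 165  14   6  40] [629.8  15.8 100. ]
white [267.1 168.8] [260 167  13   4  23] [628.  -34.2 100. ]
white [256.2 172.7] [245 172  28   2  42] [616.5  -3.5 100. ]
white [242.4 192.7] [211 175  62  32 922] [558.8  34.8 100. ]
white [288.4 194.9] [274 177  31  31 461] [554.4 -95.1 100. ]
white [209. 196.] [209 188   1  17  17] [548.2 128.8 100. ]
white [236.7 232.2] [231 227  12  12 111] [447.9  48.6 100. ]
white [276.5 233.4] [274 231   6   6  23] [446.1 -62.6 100. ]
white [255.6 249.3] [240 247  33   5 143] [401.5  -4.8 100. ]
```

View pics/topc.png

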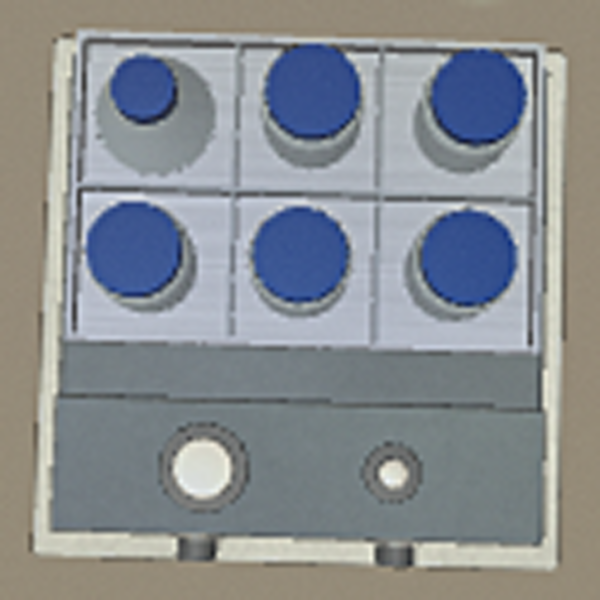

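View pics/sidec.png

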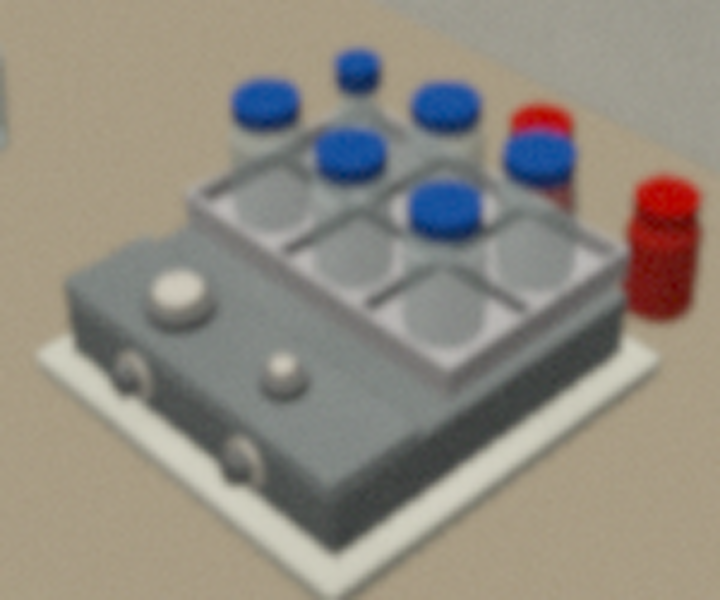

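The crops show the stop button (larger) on the left at top (236.7,232.2) and side ≈(222.5,205.5), and the tray flask cap at top (224.7,153) and side ≈(259.5,157). I'll triangulate both.

Run:
```python
import pickle,numpy as np
from h import *
from scipy.optimize import least_squares as L
d=pickle.load(open("s0.pkl","rb"))
for n,a,b in(("stop",(236.7,232.2),(222.2,205.2)),("start",(276.5,233.4),(243.8,220)),("flask",(224.7,152.9),(259.3,156.9))):
    r=L(lambda p:np.r_[proj(d["top"],p)-a,proj(d["side"],p)-b],[550,0,150.])
    print(n,r.x.round(1),r.fun.round(2),ray(d["top"],*a,190 if n=="flask" else 105).round(1))
    g=r.x
from rig import env
s=env.sense();R=np.array(s["orientation"]);p=np.array(s["position"])
for n,q in(("stop",[447.5,48.5,190]),("flask",[656,79,250])):print(n,R.T@(np.array(q)-p))
```

```text
stop [449.   47.6 106. ] [ 0.26 -0.32 -0.5   0.02] [448.   48.4 105. ]
start [447.2 -62.7 110.1] [ 0.24 -0.28 -0.42  0.03] [446.2 -62.4 105. ]
flask [655.6  78.6 189.7] [ 0.17 -0.19 -0.35  0.04] [655.  79. 190.]
stop [-378.56863779 -281.19175516   59.81030707]
flask [-5.51387020e+02 -1.60684530e+02 -3.08871692e-01]
```

Results agree: stop at ≈(448,48.3,105) and flask cap at ≈(655.5,79,190). I'll move above the stop button with the fingers shut and turn the tool x axis to point back to the base, so the wrist camera stays away from the bottles.

Request:
play_rows:
  rows:
    - [0, [-0.015, -0.011, 0.002], [0, 0, -1]]
    - [0, [-0.042, -0.031, 0.006], [0, 0, -3]]
    - [0, [-0.073, -0.054, 0.01], [0, 0, -5.2]]
    - [0, [-0.104, -0.077, 0.014], [0, 0, -7.4]]
    - [0, [-0.135, -0.1, 0.018], [0, 0, -9.6]]
    - [0, [-0.166, -0.123, 0.022], [0, 0, -11.8]]
    - [0, [-0.197, -0.146, 0.026], [0, 0, -14]]
    - [0, [-0.228, -0.169, 0.03], [0, 0, -16.2]]
    - [0, [-0.259, -0.192, 0.034], [0, 0, -18.4]]
    - [0, [-0.29, -0.215, 0.038], [0, 0, -20.6]]
    - [0, [-0.315, -0.234, 0.042], [0, 0, -22.4]]
    - [0, [-0.335, -0.249, 0.046], [0, 0, -24]]

```text
t: 1.15
position: [423.8, 94.7, 203.7]
orientation: [[-0.999, 0.045, 0.0], [0.045, 0.999, -0.0], [-0.0, -0.0, -1.0]]
wrist_force: [-0.7, 0.3, -0.4]
opening: -0.001
grip_force: 0.0
```

Run:
```python
from rig import env
import numpy as np
s=env.sense();R=np.array(s["orientation"]);p=np.array(s["position"])
print(s["t"],p,R.round(4),s["opening"],s["wrist_force"],R.T@(np.array([448,48.3,150])-p))
```

```text
1.15 [423.77269231  94.66170178 203.73870526] [[-9.99e-01  4.47e-02  1.00e-04]
 [ 4.47e-02  9.99e-01 -2.00e-04]
 [-1.00e-04 -2.00e-04 -1.00e+00]] -0.0006708623998401281 [-0.68274672  0.2730134  -0.42944638] [-26.27093473 -45.22009969  53.75126832]
```

Request:
play_rows:
  rows:
    - [0, [-0.012, -0.022, 0.012], [0, 0, -1.2]]
    - [0, [-0.022, -0.038, 0.025], [0, 0, -2.2]]
    - [0, [-0.026, -0.045, 0.035], [0, 0, -2.6]]
    - [0, [-0.026, -0.045, 0.045], [0, 0, -2.6]]
    - [0, [-0.026, -0.045, 0.05], [0, 0, -2.6]]
    - [0, [-0.026, -0.045, 0.05], [0, 0, -2.6]]
    - [0, [-0.026, -0.045, 0.05], [0, 0, -2.6]]

```text
t: 1.73
position: [446.8, 51.1, 154.1]
orientation: [[-1.0, -0.001, -0.0], [-0.001, 1.0, 0.0], [0.0, 0.0, -1.0]]
wrist_force: [0.7, 0.2, 0.5]
opening: 0.0
grip_force: 0.0
```

Run:
```python
from rig import env
import cv2,numpy as np
from h import *
s=env.sense();print(s["position"])
p=env.snapshot("side")
im=p["img"][145:270,185:335,::-1].copy()
cv2.imwrite("pics/side1.png",cv2.resize(im,(720,600),interpolation=cv2.INTER_CUBIC))
q=np.array(s["position"])+[0,0,-19];print((proj(p,q)-[185,145])*4.8)
```

```text
[446.84872443  51.09378266 154.11124818]
[167.26079279 255.64915461]
```

View pics/side1.png

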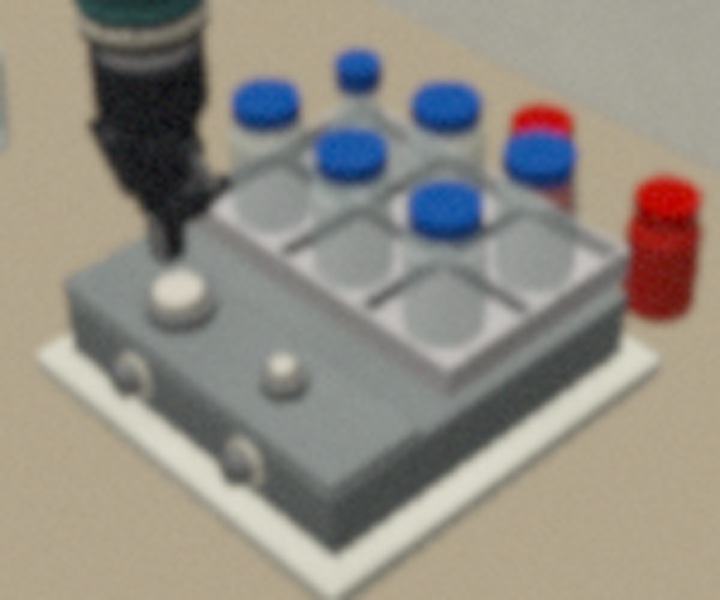

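The fingertips are at crop (168,252), just above the stop button at (180,290), and the way down is clear. I'll correct 3 mm in y and then press in steps while watching the force.

Request:
play_rows:
  rows:
    - [0, [-0.001, -0.003, 0.01], [0, 0, 0]]
    - [0, [-0.001, -0.003, 0.018], [0, 0, 0]]
    - [0, [-0.001, -0.003, 0.024], [0, 0, 0]]
    - [0, [-0.001, -0.003, 0.028], [0, 0, 0]]
    - [0, [-0.001, -0.003, 0.031], [0, 0, 0]]
    - [0, [-0.001, -0.003, 0.032], [0, 0, 0]]
    - [0, [-0.001, -0.003, 0.032], [0, 0, 0]]

```text
t: 2.37
position: [448.2, 48.1, 124.0]
orientation: [[-1.0, -0.001, 0.002], [-0.001, 1.0, -0.0], [-0.002, -0.0, -1.0]]
wrist_force: [-12.9, 0.7, 43.6]
opening: 0.001
grip_force: 21.8
```

Run:
```python
from rig import env
import cv2,numpy as np
s=env.sense();print(s["position"],s["wrist_force"],s["wrist_torque"])
a=env.snapshot("side")["img"][180:240,195:265,::-1];b=env.snapshot("wrist")["img"][:,:,::-1]
a=cv2.resize(a,(448,384),interpolation=cv2.INTER_CUBIC);b=cv2.resize(b,(340,384))
cv2.imwrite("pics/press.png",np.hstack([a,b]))
```

```text
[448.21216348  48.08875749 124.03835378] [-12.94709145   0.70592574  43.58480013] [0.23107454 2.77728756 0.03532475]
```

View pics/press.png

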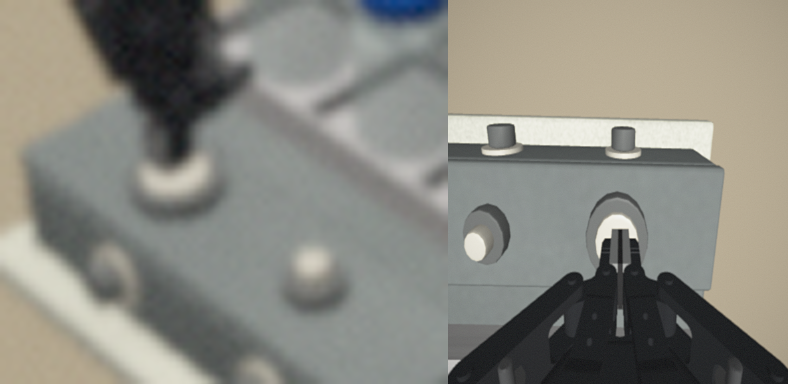

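The wrist and side views show the tips on the stop cap only, with the cap sunk into its housing. 43 N is far above the 5 N spring, so the button is at its hard stop. I'll lift straight up, confirm the force drops to zero, and then move over.

Request:
play_rows:
  rows:
    - [0, [0, 0, -0.004], [0, 0, 0]]
    - [0, [0, 0, -0.012], [0, 0, 0]]
    - [0, [0, 0, -0.03], [0, 0, 0]]
    - [0, [0, 0, -0.055], [0, 0, 0]]
    - [0, [0, 0, -0.08], [0, 0, 0]]
    - [0, [0, 0, -0.105], [0, 0, 0]]
    - [0, [0, 0, -0.12], [0, 0, 0]]
    - [0, [0, 0, -0.128], [0, 0, 0]]
    - [0, [0, 0, -0.13], [0, 0, 0]]
    - [0, [0, 0, -0.13], [0, 0, 0]]

```text
t: 3.3
position: [448.0, 47.9, 251.8]
orientation: [[-1.0, -0.001, -0.0], [-0.001, 1.0, 0.0], [0.0, 0.0, -1.0]]
wrist_force: [0.3, -0.1, -0.5]
opening: -0.003
grip_force: 0.0
```

Request:
play_rows:
  rows:
    - [0, [-0.01, 0.001, 0], [0, 0, 0]]
    - [0, [-0.03, 0.004, 0], [0, 0, 0]]
    - [0, [-0.055, 0.008, 0], [0, 0, 0]]
    - [0, [-0.08, 0.012, 0], [0, 0, 0]]
    - [0, [-0.105, 0.016, 0], [0, 0, 0]]
    - [0, [-0.13, 0.02, 0], [0, 0, 0]]
    - [0, [-0.155, 0.024, 0], [0, 0, 0]]
    - [0, [-0.178, 0.027, 0], [0, 0, 0]]
    - [0, [-0.195, 0.03, 0], [0, 0, 0]]
    - [0, [-0.205, 0.031, 0], [0, 0, 0]]
    - [0, [-0.207, 0.031, 0], [0, 0, 0]]
    - [0, [-0.207, 0.031, 0], [0, 0, 0]]

```text
t: 4.3
position: [655.4, 79.0, 250.2]
orientation: [[-1.0, -0.001, -0.002], [-0.001, 1.0, 0.0], [0.002, 0.0, -1.0]]
wrist_force: [0.7, 0.3, 0.1]
opening: -0.001
grip_force: 0.0
```

Run:
```python
from rig import env
import cv2,numpy as np
from h import *
s=env.sense();print(s["t"],s["position"],s["wrist_force"])
p=env.snapshot("side");im=p["img"][125:250,185:335,::-1]
cv2.imwrite("pics/end.png",cv2.resize(im,(720,600),interpolation=cv2.INTER_CUBIC))
```

```text
4.3 [655.41744136  79.02289026 250.23491153] [0.74680979 0.2617332  0.10422009]
```

View pics/end.png

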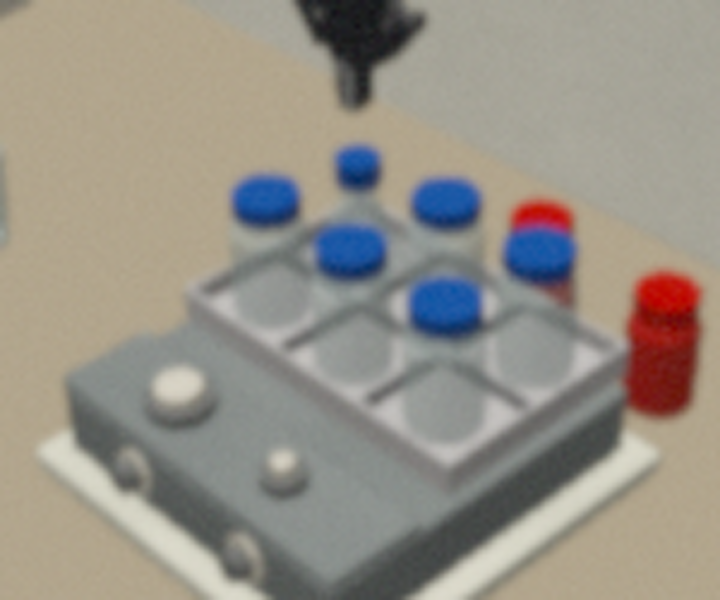

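The tips at (353,105) hang above the flask cap at (358,155), about 41 mm clear. The stop button is up again and nothing has shifted. I'll lower 6 mm and hold for over 2 s.

Request:
play_rows:
  rows:
    - [0, [0, 0, 0.003], [0, 0, 0]]
    - [0, [0, 0, 0.006], [0, 0, 0]]
    - [0, [0, 0, 0.006], [0, 0, 0]]
    - [0, [0, 0, 0.006], [0, 0, 0]]
    - [0, [0, 0, 0.006], [0, 0, 0]]
    - [0, [0, 0, 0.006], [0, 0, 0]]
    - [0, [0, 0, 0.006], [0, 0, 0]]
    - [0, [0, 0, 0.006], [0, 0, 0]]
    - [0, [0, 0, 0.006], [0, 0, 0]]
    - [0, [0, 0, 0.006], [0, 0, 0]]
    - [0, [0, 0, 0.006], [0, 0, 0]]
    - [0, [0, 0, 0.006], [0, 0, 0]]

```text
t: 5.35
position: [655.0, 79.0, 246.0]
orientation: [[-1.0, -0.0, -0.0], [-0.0, 1.0, 0.0], [0.0, 0.0, -1.0]]
wrist_force: [0.6, -0.2, -0.4]
opening: 0.0
grip_force: 0.0
```

Request:
play_rows:
  rows:
    - [0, [0, 0, 0], [0, 0, 0]]
    - [0, [0, 0, 0], [0, 0, 0]]
    - [0, [0, 0, 0], [0, 0, 0]]
    - [0, [0, 0, 0], [0, 0, 0]]
    - [0, [0, 0, 0], [0, 0, 0]]
    - [0, [0, 0, 0], [0, 0, 0]]
    - [0, [0, 0, 0], [0, 0, 0]]
    - [0, [0, 0, 0], [0, 0, 0]]
    - [0, [0, 0, 0], [0, 0, 0]]
    - [0, [0, 0, 0], [0, 0, 0]]
    - [0, [0, 0, 0], [0, 0, 0]]
    - [0, [0, 0, 0], [0, 0, 0]]

```text
t: 6.35
position: [655.0, 79.0, 246.0]
orientation: [[-1.0, -0.0, -0.0], [-0.0, 1.0, 0.0], [0.0, 0.0, -1.0]]
wrist_force: [-0.5, -0.6, -0.7]
opening: -0.002
grip_force: 0.0
```

Request:
play_rows:
  rows:
    - [0, [0, 0, 0], [0, 0, 0]]
    - [0, [0, 0, 0], [0, 0, 0]]
    - [0, [0, 0, 0], [0, 0, 0]]
    - [0, [0, 0, 0], [0, 0, 0]]
    - [0, [0, 0, 0], [0, 0, 0]]
    - [0, [0, 0, 0], [0, 0, 0]]

```text
t: 6.85
position: [655.0, 79.0, 246.0]
orientation: [[-1.0, -0.0, -0.0], [-0.0, 1.0, -0.0], [0.0, -0.0, -1.0]]
wrist_force: [-0.2, 0.2, 0.5]
opening: -0.001
grip_force: 0.0
```

Run:
```python
from rig import env
s=env.sense();print(s["t"],s["position"],s["wrist_force"])
print(env.sign_off())
```

```text
6.85 [655.01546701  78.9528203  245.96189559] [-0.21752568  0.19829004  0.54050536]
the job is handed in; nothing more can be done
None
```

I pressed the stop button to its hard stop and let it come back up, then held the fingertips about 37 mm above the tray flask's cap for over 2 s and handed the job in still pointing there; the hand-in returned no verdict.

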